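# Seat the topping jar on its pins and unscrew the tight cap

### The job

Lower the topping jar with its holed foot plate over the two pins of the white opening stand until the plate lies flush, so that the pins keep the jar from turning. Then unscrew the tight cap counter-clockwise only until its thread lets go, lift it off and finish while still holding it level, a few centimetres above the jar's mouth, with the jar left flush on the stand. Do not drop or tip the jar, and leave the mug, the sugar jar and the tin where they are.

Things in the scene. Friction and masses are not known exactly. Their poses are not given: they have to be found in the camera images.
- jar: White ceramic jar (round body 48 mm across, 66 mm high; threaded neck to 88 mm) fixed on a dark steel foot plate 84 mm (x) by 160 mm (y) by 8 mm. Origin: centre of the plate's underside, z up. Two through holes 13 mm wide on its y axis at -60 and +60 mm; either way round fits. About 0.45 kg. It starts on the table, cap screwed on; unbraced it turns along with the cap.
- jar_mouth (a point): Point on the jar's axis, 88 mm above its origin: the top of the neck. A springy rubber seal (29 mm across) sits there, its top 7 mm above this point with the cap on, at most 11 mm with it off; it presses the cap up against the thread with about 28 N.
- cap: Round dark steel screw cap, sixteen-sided, 56 mm across, 26 mm high, 70 g; a rib 3 mm high on its top. Origin: centre of its lower rim, z up, x along the rib. Screwed on, its origin is 73 mm above the jar's, on the jar's axis. 7 mm of free air below its rim, and the jar is thinner than the cap: fingers can reach past it. Gripped across its sides it can carry the whole jar.
- cap_mark (a point): Outer end of the rib on the cap's top, 25 mm out along the cap's x, 26 mm above its origin; on the jar's +x side while the cap is tight. Turned counter-clockwise seen from above, the cap rises 2.3 mm per radian, lets go at about 57 degrees and meets a hard stop at about 97; in between it lifts straight off. Turning takes about 0.3 to 0.5 N m.
- stand: Fixed opening stand: white nylon base 120 mm (x) by 200 mm (y) by 12 mm high, with two upright steel pins 10 mm thick, 23 mm high above the base, tapered over the top 5 mm, on its y axis at -60 and +60 mm. Origin: centre of the base's underside, on the table. Flush, the jar's origin is 12 mm above the stand's origin.
- mug: Bystander: white mug, 76 mm across, 85 mm high, handle at its +y; origin at the centre of its underside.
- sugar_jar: Bystander: closed amber jar, 60 mm across, 90 mm high; origin at the centre of its underside.
- tin: Bystander: open steel tin, 66 mm across, 80 mm high; origin at the centre of its underside.
Not all that is in view belongs to the job. What is shaped like the jar but orange is not meant.

How it is judged:
By the outcome, as a careful person would: the job done as asked, in the order asked, and still so for the second after the job is handed in, while the arm keeps its last pose, push and grip.
It also fails if it takes over 56 s, if anything falls off the work surface, if the arm or the gripper's body presses on something with over 40 N, if the wrist force passes 120 N, or if a joint passes its speed limit or range.

### The arm

A 6-joint arm with a two-finger parallel gripper is mounted at the origin on the work surface. World frame = base frame: x ahead of the robot, y to its left, z up, the work surface at z = 0. Lengths are in m, angles in rad, forces in N, time in s.
With the tool pointing down it reaches from about 0.225 to 0.875 m from the base axis. Payload 3.4 kg.
Tool frame: the origin (TCP) lies midway between the tips of the shut fingers; the grasp point (between the pads) lies 19 mm behind it (manip.tcp_to_grasp is the distance from the TCP to the grasp point, in m); x points along the fingers, y is the direction in which the jaws open and shut, and the axes are right-handed (so a half turn about x gives the same grasp; the last joint's range is limited). The gripper opens to 85 mm and grips with 20 to 120 N. Pads are 22 mm wide; open, the fingers measure 114 mm over their backs; the gripper's body (76 mm by 85 mm) begins 54 mm behind the grasp point. The pads swing forward as they close: fully open they stand 13 mm farther back than shut.
Start: joints at [0.998, 0.276, 1.505, -0, 1.361, -0.121], TCP at [0.251, 0.517, 0.231] pointing down, gripper open.
Joint ranges: [-2.89, 2.89], [-0.75, 2.08], [0.22, 2.7], [-1.18, 4.32], [0.11, 2.71], [-2.7, 2.7]. Speed limits (rad/s): [2.57, 2.57, 3.14, 3.14, 3.14, 3.14].

### API

Orientations are given as a unit quaternion [w, x, y, z].
In Python, from rig import readout, eyes, job, manip gives the robot as it stands. The module is installed in compiled form; this text tells all that it offers.
- The arm moves only by the tool carry_out, never from a script. Its argument "deltas" is one flat list of numbers, 7 for each row, row after row: the shift along the tool's x, y, z scaled (see below), then the turn, a rotation vector about the tool's x, y, z scaled (see below), then the opening, from -1 (shut) to 1 (fully open). In form: [dx, dy, dz, ax, ay, az, grip, dx, dy, dz, ax, ay, az, grip, ...]. A call has 1 to 10 rows; each row shifts and turns the commanded pose from where the row before left it, along the tool's axes as they then stand; what a row does not reach is not made up. The controller multiplies each number of a shift by 60 mm and each number of a turn by 4 degrees. A row lasts 1/8 s, in which the tool goes at most 62.5 mm and 10.7 degrees, less where a joint would pass 70% of its speed; a pose out of reach is approached as far as the arm can. A call with a number of a shift or a turn outside -1 to 1 is refused whole. A call with a gripper value outside its range is refused whole. The fingers move at their own pace and stop on an object; "newtons" is the grip in N (left out, the last holds). Time passes only in rows, so rows that do not move let the fingers close. It gives the time, the measured TCP pose, the force and the opening at its end, in the units of the state.
- readout.get_state(): the state, without advancing time (a new reading comes with each control period).
- eyes.get_image(name): name is "scene" or "side" or "wrist"; returns a dict with "color" (420x560x3 uint8, red, green, blue), "z_map" (420x560 float32, m along the optical axis (not along the pixel's ray), 0 where there is no reading), "mtx" (3x3 intrinsics, pixels), "origin" and "orientation" of the camera in the world. Camera axes: x right, y down, z forward; pixel columns grow to the right and rows downward; lengths in m; the calibration is good to about 2 mm. A picture is of the moment at which its call begins.
- job.sign_off(): hands the job in, once; it reports no verdict.
The state is a dict: "clock": time; "qpos": joint angles; "qd": joint speeds; "effort": joint torques, N m; "position": TCP position; "ee_rot": TCP orientation; "contact_force": force on the tool from outside, world axes, zero at the start; "moment": the same for the moment, N m; "width": finger opening in m.
Only numpy, scipy, OpenCV 4.12 (cv2) and the standard library are available. Lean on these libraries where they do the work, as an engineer would, in place of code of your own. Each camera call takes 0.05 s, during which the arm holds its last target.

## Working session

There is one attempt and no reset: what is moved stays moved. The work goes in short steps, Python scripts to look and compute and a tool call to move; the robot and the scene stay as the last step left them, time stands still between calls to the robot, and variables do not carry over. Pictures are saved under pics/ and viewed, and the job is handed in when it is done.

Besides the shell and the picture viewer there is one more tool, called after "Call:" as name(argument=value, ...) on one line, values as JSON. carry_out: Moves the arm, as the interface text tells. Its arguments: {"type":"object","properties":{"deltas":{"type":"array"},"newtons":{"type":"number"}},"required":["deltas"]}

```bash
mkdir -p pics
cat > h.py <<'E'
import numpy as np, cv2
from rig import readout, eyes, job, manip
from scipy.spatial.transform import Rotation as R
def q2R(q): return R.from_quat([q[1],q[2],q[3],q[0]]).as_matrix()
def pts(im):
    z=im["z_map"]; K=im["mtx"]; v,u=np.mgrid[0:z.shape[0],0:z.shape[1]]
    P=np.stack([(u-K[0,2])/K[0,0]*z,(v-K[1,2])/K[1,1]*z,z],-1)
    W=P@q2R(im["orientation"]).T+np.array(im["origin"]); W[z==0]=np.nan
    return W
def save(im,n): cv2.imwrite(n,im["color"][:,:,::-1])
E
python3 - <<'E'
from h import *
import pickle
s=readout.get_state(); print(s, manip.tcp_to_grasp)
d={}
for n in ["scene","side","wrist"]:
    im=eyes.get_image(n); d[n]=im; save(im,f"pics/{n}0.png"); print(n,im["origin"],im["orientation"])
pickle.dump(d,open("d0.pkl","wb"))
E
```

```text
{'clock': 0.0, 'qpos': array([ 9.97988622e-01,  2.76535361e-01,  1.50615055e+00, -1.77146970e-05,
        1.36070560e+00, -1.21002996e-01]), 'qd': array([ 2.69390330e-04,  5.91536535e-04, -3.67613789e-04,  9.83734384e-05,
        1.26345342e-03,  3.10043415e-04]), 'effort': array([-9.66303778e-04, -4.16776800e+01, -2.45807719e+01, -7.34787700e-04,
        1.12054904e-02,  1.70462283e-05]), 'position': array([0.25075324, 0.51683685, 0.23046679]), 'ee_rot': array([ 0.68893043,  0.1577804 ,  0.68935137, -0.15898078]), 'contact_force': array([-0.40905283,  0.64244066,  0.23913747]), 'moment': array([ 0.00920518,  0.01520841, -0.00054918]), 'width': 0.08541450471424013} 0.0187
scene [1.24035409 0.03098513 0.78978719] [-0.23666393  0.58770444  0.71863333 -0.28663533]
side [ 0.52257853 -0.88044706  0.84490458] [-0.38483329  0.92275975 -0.01580113  0.01296576]
wrist [0.18583831 0.54915826 0.37343235] [0.12347602 0.8386644  0.52488678 0.07674354]
```

View pics/scene0.png

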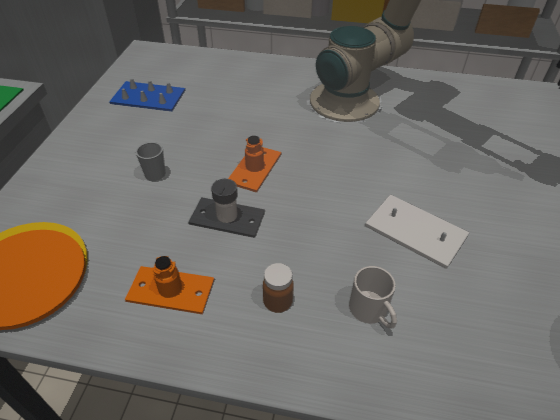

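View pics/side0.png

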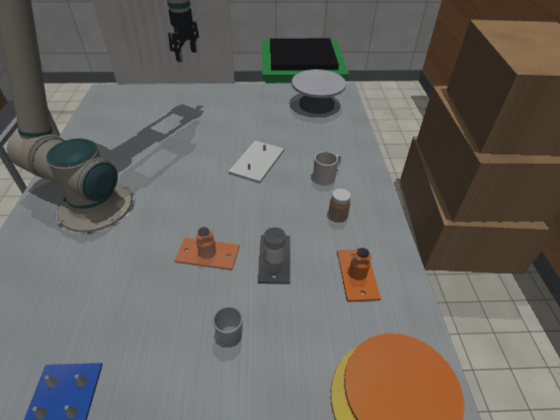

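View pics/wrist0.png

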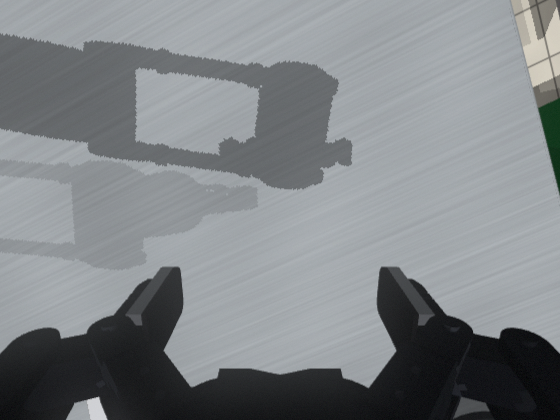

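The target is the white/grey jar on the dark plate at scene (226,205). The jars at (255,160) and (168,280) are orange, so they are decoys. The stand is the white board with two pins at (417,230); the blue board at (148,96) has six pegs. I'll enlarge the jar and measure.

```bash
cat > m.py <<'E'
from h import *
import pickle
d=pickle.load(open("d0.pkl","rb"))
c=d["scene"]["color"][140:280,170:490]; cv2.imwrite("pics/crop0.png",cv2.resize(c,None,fx=2.4,fy=2.4,interpolation=cv2.INTER_CUBIC)[:,:,::-1])
def rect(P):
    (c,sz,a)=cv2.minAreaRect(P[:,:2].astype(np.float32)*1000); return np.round(c,1),np.round(sz,1),round(a,2)
for n in ["scene","side"]:
    im=d[n]; W=pts(im); C=im["color"].astype(int); 
    def near(u,v,r):
        m=np.zeros(C.shape[:2],bool); m[v-r:v+r,u-r:u+r]=1; return m
    ju,jv,su,sv=(227,215,416,230) if n=="scene" else (275,258,258,160)
    m=near(ju,jv,45)&(W[...,2]>0.004)&(W[...,2]<0.014)&(C.max(-1)<100)&(C.max(-1)-C.min(-1)<25)
    k,l,st,_=cv2.connectedComponentsWithStats(m.astype(np.uint8)); 
    P=W[m]; print(n,"plate",len(P),rect(P),np.median(P[:,2]))
    m=near(ju,jv,45)&(W[...,2]>0.092); m[:]&=(np.hypot(W[...,0]-P[:,0].mean(),W[...,1]-P[:,1].mean())<.06)
    T=W[m]; top=T[T[:,2]>np.percentile(T[:,2],50)-.003]; print("cap top",len(top),rect(top),T[:,2].max(),np.median(top[:,2]),cv2.minEnclosingCircle(top[:,:2].astype(np.float32)*1000))
    m=near(su,sv,60)&(W[...,2]>0.008)&(W[...,2]<0.017)&(C.min(-1)>100)
    k,l,st,_=cv2.connectedComponentsWithStats(m.astype(np.uint8)); m=l==1+np.argmax(st[1:,4])
    P=W[m]; print("stand",len(P),rect(P),np.median(P[:,2]))
    m=near(su,sv,45)&(W[...,2]>0.02)&(W[...,2]<.05)&(np.hypot(W[...,0]-P[:,0].mean(),W[...,1]-P[:,1].mean())<.09)
    k,l,st,cc=cv2.connectedComponentsWithStats(m.astype(np.uint8))
    for i in range(1,k):
        if st[i,4]>3: Q=W[l==i]; print(" pin",st[i,4],np.round(Q.mean(0)*1000,1),Q[:,2].max(),cc[i], np.round(Q[Q[:,2]>.03].mean(0)*1000,1))
E
python3 m.py
```

```text
scene plate 1462 (array([ 546.5, -221. ]), array([161.8,  89.5]), 86.47) 0.007358615144181957
cap top 379 (array([ 547.8, -220.3]), array([57.5, 54.3]), 34.66) 0.10368054894703671 0.09890671914810867 ((547.5563354492188, -220.2227020263672), 29.003007888793945)
stand 3367 (array([499.1, 211.1]), array([200.5, 123.5]), 63.7) 0.011040138899588325
 pin 25 [474.4 157.7  27.8] 0.03829101391739809 [394.2  210.96] [474.5 157.9  32.5]
 pin 27 [527.3 264.5  29.1] 0.03516639052836934 [443.48148148 234.85185185] [527.1 264.6  33.1]
side plate 902 (array([ 544.4, -223. ]), array([161. ,  81.2]), 86.73) 0.007256096361119624
cap top 297 (array([ 545.3, -223.4]), array([55.4, 53.9]), 89.59) 0.10516760535128789 0.09912345480117946 ((545.4907836914062, -222.75729370117188), 28.59778594970703)
stand 1149 (array([497.1, 209.5]), array([201.9, 120. ]), 63.57) 0.011594869989868362
 pin 9 [524.4 259.4  28.9] 0.03538838211889783 [264.44444444 146.77777778] [524.6 260.9  33.3]
 pin 13 [471.2 153.1  28.6] 0.03549645976220428 [249.         165.69230769] [471.9 153.6  32.6]
```

Run:
```python
from h import *
import pickle
d=pickle.load(open("d0.pkl","rb"))
for n,L in (("scene",dict(mug=(373,285),sugar=(278,278),tin=(151,158),dec1=(254,145),dec2=(163,263))),):
    W=pts(d[n])
    for k,(u,v) in L.items():
        Q=W[v-20:v+20,u-20:u+20].reshape(-1,3); Q=Q[Q[:,2]>.03]; print(k,np.round(Q.min(0),3),np.round(Q.max(0),3))
```

```text
mug [0.685 0.079 0.03 ] [0.761 0.152 0.088]
sugar [ 0.718 -0.09   0.033] [ 0.774 -0.032  0.093]
tin [ 0.404 -0.475  0.03 ] [ 0.471 -0.41   0.082]
dec1 [ 0.349 -0.22   0.031] [ 0.388 -0.174  0.097]
dec2 [ 0.741 -0.3    0.03 ] [ 0.787 -0.255  0.097]
```

View pics/crop0.png

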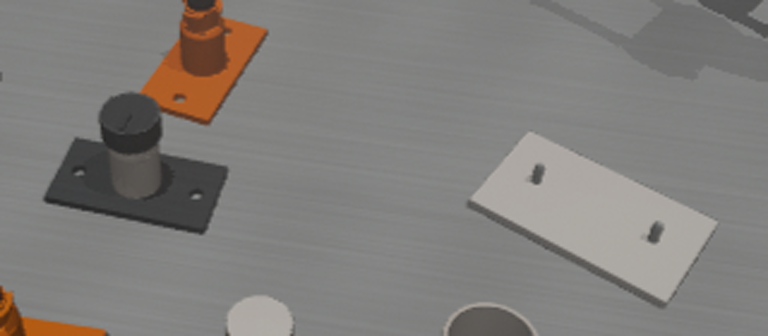

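Crop: the white jar with the dark cap is at (131,150), its holed dark plate clear on both sides, and the rib runs from the cap's centre toward the camera (+x side). The stand's two pins are at (538,173) and (655,232). Identities confirmed. Next I'll plan the yaw and hover over the jar.

Run:
```python
from h import *
s=readout.get_state(); M=q2R(s["ee_rot"]); print(np.round(M,4))
y=M[:,1]; print("yaw y deg",np.degrees(np.arctan2(y[1],y[0])))
t=np.array([.546,-.2215,.23]); print(np.round(M.T@(t-s["position"])*1000,1))
```

```text
[[-8.000e-04  4.366e-01  8.997e-01]
 [-1.200e-03  8.997e-01 -4.366e-01]
 [-1.000e+00 -1.400e-03 -2.000e-04]]
yaw y deg 64.11558221698995
[   1.3 -535.5  587.9]
```

Call:
carry_out(deltas=[0,-0.637,0.7,0,0,0,1,0,-0.637,0.7,0,0,0,1,0,-0.637,0.7,0,0,0,1,0,-0.637,0.7,0,0,0,1,0,-0.637,0.7,0,0,0,1,0,-0.637,0.7,0,0,0,1,0,-0.637,0.7,0,0,0,1,0,-0.637,0.7,0,0,0,1,0,-0.637,0.7,0,0,0,1,0,-0.637,0.7,0,0,0,1])

```text
clock: 1.4
position: [0.4624, -0.0117, 0.2313]
ee_rot: [0.689, 0.159, 0.689, -0.158]
contact_force: [0.8, 0.1, 0.5]
width: 0.0855
```

Call:
carry_out(deltas=[0,-0.637,0.7,0,0,0,1,0,-0.637,0.7,0,0,0,1,0,-0.637,0.7,0,0,0,1,0,-0.637,0.7,0,0,0,1,0,0,0,0,0,0,1,0,0,0,0,0,0,1])

```text
clock: 2.15
position: [0.5459, -0.2204, 0.2306]
ee_rot: [0.688, 0.159, 0.69, -0.158]
contact_force: [0.0, 0.1, 0.0]
width: 0.0853
```

```bash
cat > st.py <<'E'
from h import *
def st():
    s=readout.get_state(); M=q2R(s["ee_rot"]); y=M[:,1]
    print("t %.2f"%s["clock"],"p",np.round(s["position"]*1000,1),"yaw %.2f"%np.degrees(np.arctan2(y[1],y[0])),"xaxis",np.round(M[:,0],4),"F",np.round(s["contact_force"],1),"M",np.round(s["moment"],2),"w %.4f"%s["width"],"q6 %.2f"%s["qpos"][5])
    return s,M
if __name__=="__main__": st()
E
python3 - <<'E'
from st import *
import pickle
st(); im=eyes.get_image("wrist"); save(im,"pics/w1.png"); pickle.dump(im,open("w1.pkl","wb"))
E
```

```text
t 2.15 p [ 545.9 -220.4  230.6] yaw 64.07 xaxis [-0.0016  0.0016 -1.    ] F [0.  0.1 0. ] M [ 0.03  0.01 -0.02] w 0.0853 q6 -1.62
```

View pics/w1.png

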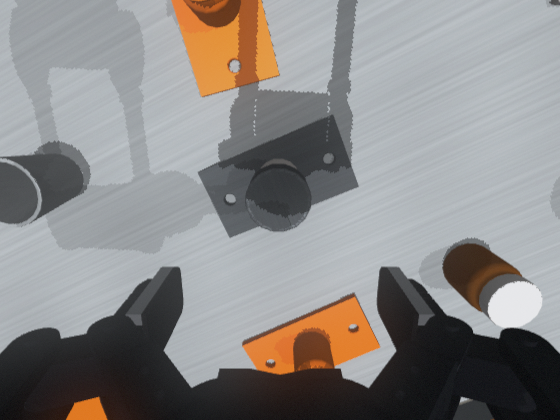

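Run:
```python
from h import *
import pickle
im=pickle.load(open("w1.pkl","rb")); W=pts(im); C=im["color"].astype(int)
c=im["color"][100:250,180:370]; c=cv2.convertScaleAbs(cv2.resize(c,None,fx=4,fy=4,interpolation=cv2.INTER_CUBIC),alpha=2); cv2.imwrite("pics/w1c.png",c[:,:,::-1])
m=np.zeros(C.shape[:2],bool); m[105:245,190:365]=1
pl=m&(W[...,2]>.004)&(W[...,2]<.013)&(C.max(-1)<110)&(C.max(-1)-C.min(-1)<25)
k,l,s,_=cv2.connectedComponentsWithStats(pl.astype(np.uint8)); pl=l==1+np.argmax(s[1:,4])
P=W[pl]; print(cv2.minAreaRect(P[:,:2].astype(np.float32)*1000),np.median(P[:,2]))
cp=m&(W[...,2]>.095); T=W[cp]; print(len(T),cv2.minEnclosingCircle(T[:,:2].astype(np.float32)*1000),T[:,:2].min(0),T[:,:2].max(0),np.median(T[:,2]))
hull=cv2.convexHull(T[:,:2].astype(np.float32)*1000)[:,0]; 
cen=(T[:,:2].min(0)+T[:,:2].max(0))/2*1000
# support radii modulo 22.5 to find flats
best=[]
for a in np.arange(0,22.5,1.5):
    ds=[]
    for k in range(8):
        t=np.radians(a+22.5*k); u=np.array([np.cos(t),np.sin(t)]); p=T[:,:2]@u*1000; ds.append(np.percentile(p,99.7)-np.percentile(p,.3))
    best.append((a,round(np.mean(ds),2)))
print(best)
rib=cp&(W[...,2]>np.median(T[:,2])+.0018); Q=W[rib]; print("rib",len(Q),Q.mean(0) if len(Q) else 0, cv2.minAreaRect(Q[:,:2].astype(np.float32)*1000) if len(Q)>3 else 0)
```

```text
((546.0787353515625, -221.23284912109375), (159.665283203125, 83.96162414550781), 86.62307739257812) 0.008175871998031103
3329 ((546.1656494140625, -221.247314453125), 28.319576263427734) [ 0.51810225 -0.24951072] [ 0.57446063 -0.19337054] 0.09984546720799581
[(np.float64(0.0), np.float64(54.64)), (np.float64(1.5), np.float64(54.58)), (np.float64(3.0), np.float64(54.57)), (np.float64(4.5), np.float64(54.56)), (np.float64(6.0), np.float64(54.53)), (np.float64(7.5), np.float64(54.52)), (np.float64(9.0), np.float64(54.5)), (np.float64(10.5), np.float64(54.54)), (np.float64(12.0), np.float64(54.57)), (np.float64(13.5), np.float64(54.59)), (np.float64(15.0), np.float64(54.58)), (np.float64(16.5), np.float64(54.59)), (np.float64(18.0), np.float64(54.62)), (np.float64(19.5), np.float64(54.66)), (np.float64(21.0), np.float64(54.69))]
rib 115 [ 0.55808566 -0.22222157  0.10278027] ((547.5126342773438, -225.19117736816406), (39.93582534790039, 44.200172424316406), 40.12904739379883)
```

View pics/w1c.png

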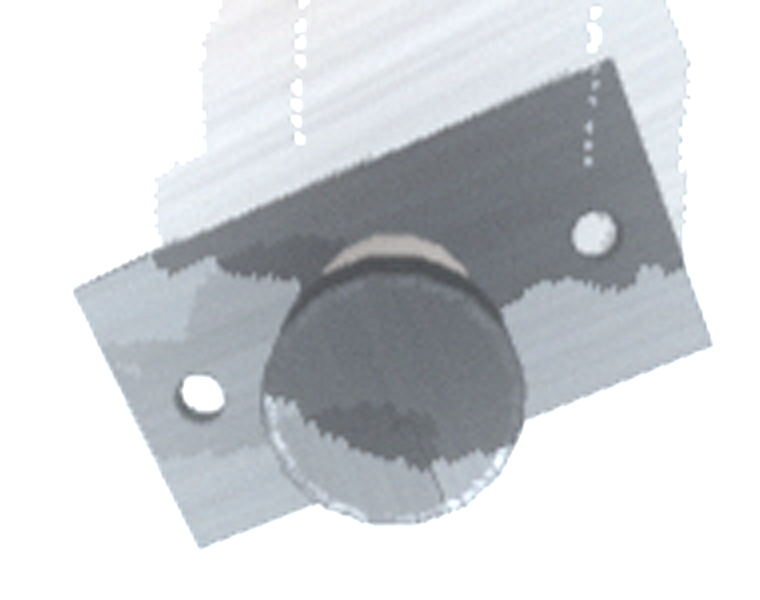

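Wrist crop: the cap centre is at about crop (393,400) with its rib pointing toward +x, and both holes are visible. All three cameras agree on the jar at (546,-221), yaw -3.4°. The cap's flats lie near 7.9°+22.5k, so I turn to yaw 52.9° and descend.

Call:
carry_out(deltas=[0,0,0,0.93,0,0,1,0,0,0,0.93,0,0,1,0,0,0,0.94,0,0,1,0.5,-0.012,0.011,0,0,0,1,0.6,0,0,0,0,0,1,0.6,0,0,0,0,0,1,0.4,0,0,0,0,0,1,0.0,0,0,0,0,0,1])

```text
clock: 3.2
position: [0.5448, -0.2195, 0.1039]
ee_rot: [0.669, 0.225, 0.672, -0.224]
contact_force: [-0.1, 0.7, 0.3]
width: 0.0854
```

Run:
```python
from st import *
st(); im=eyes.get_image("wrist"); save(im,"pics/w2.png")
```

```text
t 3.20 p [ 544.8 -219.5  103.9] yaw 53.01 xaxis [-0.0039  0.0024 -1.    ] F [-0.1  0.7  0.3] M [ 0.03 -0.02 -0.01] w 0.0854 q6 -1.43
```

View pics/w2.png

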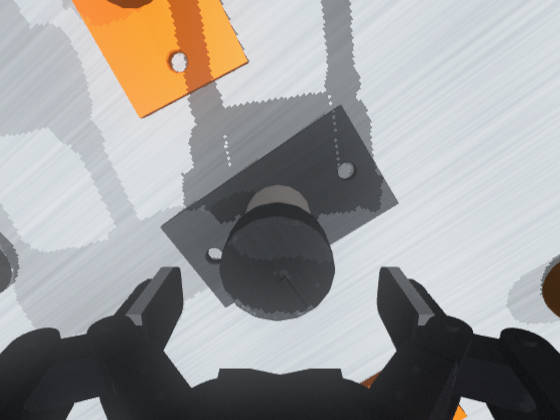

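Call:
carry_out(deltas=[0,-0.013,0.038,0,-0.05,0,1,0.4,0,0,0,0,0,1,0.2,0,0,0,0,0,1,0.06,0,0,0,0,0,1,0,0,0,0,0,0,1])

```text
clock: 3.88
position: [0.5483, -0.224, 0.0661]
ee_rot: [0.672, 0.224, 0.669, -0.225]
contact_force: [-0.1, -0.3, -0.1]
width: 0.0856
```

Run:
```python
from st import *
st(); im=eyes.get_image("wrist"); save(im,"pics/w3.png")
```

```text
t 3.88 p [ 548.3 -224.    66.1] yaw 52.91 xaxis [ 0.0034 -0.0023 -1.    ] F [-0.1 -0.3 -0.1] M [-0.02 -0.01  0.02] w 0.0856 q6 -1.43
```

View pics/w3.png

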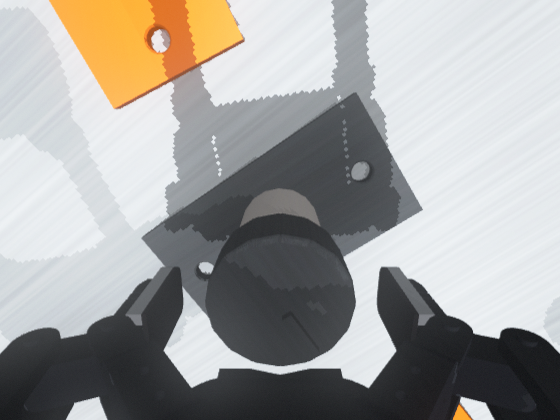

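Run:
```python
from st import *
for i in range(6): st(); eyes.get_image("wrist")
```

```text
t 3.92 p [ 548.5 -224.1   66.3] yaw 52.91 xaxis [ 0.0038 -0.0026 -1.    ] F [ 0.7 -0.3  0.7] M [-0.04  0.03  0.02] w 0.0855 q6 -1.43
t 3.98 p [ 548.5 -224.1   66.4] yaw 52.91 xaxis [ 0.004  -0.0027 -1.    ] F [ 0.5 -0.3 -0.3] M [-0.    0.01 -0.03] w 0.0854 q6 -1.43
t 4.03 p [ 548.5 -224.1   66.4] yaw 52.91 xaxis [ 0.004  -0.0027 -1.    ] F [-0.4  0.3  0.1] M [ 0.01  0.02 -0.02] w 0.0855 q6 -1.43
t 4.08 p [ 548.4 -224.    66.3] yaw 52.91 xaxis [ 0.0039 -0.0026 -1.    ] F [-0.1 -0.3  0.8] M [ 0.03  0.   -0.07] w 0.0856 q6 -1.43
t 4.12 p [ 548.4 -224.    66.2] yaw 52.91 xaxis [ 0.0037 -0.0025 -1.    ] F [-0.8  0.7 -0.4] M [ 0.   -0.02 -0.04] w 0.0850 q6 -1.43
t 4.17 p [ 548.3 -224.    66.1] yaw 52.91 xaxis [ 0.0036 -0.0024 -1.    ] F [ 0.8  0.2 -0.2] M [-0.    0.   -0.04] w 0.0856 q6 -1.43
```

Call:
carry_out(deltas=[0.035,0.012,-0.057,0,0.06,0,1,0,0,0,0,0,0,1,0,0,0,0,0,0,1,0,0,0,0,0,0,1])

```text
clock: 4.72
position: [0.5458, -0.2212, 0.0636]
ee_rot: [0.67, 0.225, 0.671, -0.225]
contact_force: [0.5, -0.5, 0.0]
width: 0.0856
```

Run:
```python
from st import *
st()
```

```text
t 4.72 p [ 545.8 -221.2   63.6] yaw 52.91 xaxis [-5.e-04  5.e-04 -1.e+00] F [ 0.5 -0.5  0. ] M [ 0.01  0.03 -0.07] w 0.0856 q6 -1.43
```

Call:
carry_out(deltas=[0,0,0,0,0,0,-1,0,0,0,0,0,0,-1,0,0,0,0,0,0,-1,0,0,0,0,0,0,-1,0,0,0,0,0,0,-1,0,0,0,0,0,0,-1], newtons=40)

```text
clock: 5.48
position: [0.5458, -0.2214, 0.0639]
ee_rot: [0.67, 0.225, 0.671, -0.225]
contact_force: [-2.0, -0.8, 4.6]
width: 0.0558
```

Call:
carry_out(deltas=[0,0,0,0,0,0,-1,0,0,0,0,0,0,-1], newtons=90)

```text
clock: 5.72
position: [0.5456, -0.2215, 0.0641]
ee_rot: [0.67, 0.225, 0.671, -0.225]
contact_force: [-3.1, -0.1, 7.5]
width: 0.0547
```

Run:
```python
from st import *
st(); im=eyes.get_image("wrist"); save(im,"pics/w4.png")
```

```text
t 5.72 p [ 545.6 -221.5   64.1] yaw 52.94 xaxis [-5.e-04 -2.e-04 -1.e+00] F [-3.1 -0.1  7.5] M [-0.12  0.36 -0.03] w 0.0547 q6 -1.43
```

View pics/w4.png

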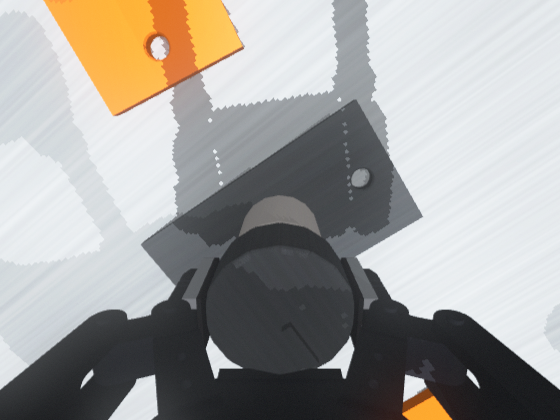

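Grip width is 54.7 mm, which matches across-flats. Lifting and carrying.

Call:
carry_out(deltas=[-0.15,0,0,0,0,0,-1,-0.3,0,0,0,0,0,-1,-0.5,0,0,0,0,0,-1,-0.4,0,0,0,0,0,-1,-0.15,0,0,0,0,0,-1,0,0,0,0,0,0,-1])

```text
clock: 6.52
position: [0.5456, -0.2209, 0.1531]
ee_rot: [0.67, 0.225, 0.671, -0.225]
contact_force: [-0.7, 0.7, -6.4]
width: 0.0545
```

Run:
```python
from st import *
st(); im=eyes.get_image("scene"); save(im,"pics/s5.png")
```

```text
t 6.53 p [ 545.6 -220.9  153.1] yaw 52.92 xaxis [-0.001  0.001 -1.   ] F [-0.7  0.7 -6.4] M [-0.03  0.03 -0.02] w 0.0545 q6 -1.43
```

View pics/s5.png

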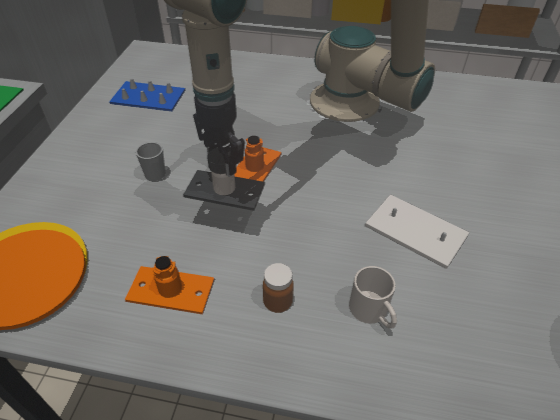

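The jar hangs level in the gripper at (224,185). Next: translate to the stand, then turn clockwise 23°.

Call:
carry_out(deltas=[0,0.3,-0.284,0,0,0,-1,0,0.525,-0.497,0,0,0,-1,0,0.525,-0.497,0,0,0,-1,0,0.62,-0.588,0,0,0,-1,0,0.62,-0.588,0,0,0,-1,0,0.62,-0.588,0,0,0,-1,0,0.62,-0.588,0,0,0,-1,0,0.525,-0.497,0,0,0,-1,0,0.525,-0.497,0,0,0,-1,0,0.37,-0.346,0,0,0,-1])

```text
clock: 7.82
position: [0.4957, 0.2123, 0.1526]
ee_rot: [0.669, 0.224, 0.672, -0.224]
contact_force: [0.3, -0.5, -5.9]
width: 0.0551
```

Call:
carry_out(deltas=[0,0,0,0.6,0,0,-1,0,0,0,1,0,0,-1,0,0,0,1,0,0,-1,0,0,0,1,0,0,-1,0,0,0,1,0,0,-1,0,0,0,0.74,0,0,-1,0,0,0,0.4,0,0,-1,0,0,0,0,0,0,-1,0,0,0,0,0,0,-1])

```text
clock: 8.95
position: [0.4975, 0.21, 0.1536]
ee_rot: [0.612, 0.354, 0.613, -0.354]
contact_force: [0.3, -0.2, -5.4]
width: 0.0546
```

Run:
```python
from st import *
import pickle
d={}
st()
for n in ["scene","side","wrist"]: d[n]=eyes.get_image(n); save(d[n],f"pics/{n}6.png")
st()
pickle.dump(d,open("d6.pkl","wb"))
```

```text
t 8.95 p [497.5 210.  153.6] yaw 29.98 xaxis [-1.1e-03  4.0e-04 -1.0e+00] F [ 0.3 -0.2 -5.4] M [-0.03 -0.02  0.  ] w 0.0546 q6 -0.25
t 9.10 p [497.7 209.9 153.8] yaw 29.96 xaxis [-7.e-04  5.e-04 -1.e+00] F [-0.8  0.3 -5. ] M [-0.02  0.04 -0.01] w 0.0548 q6 -0.25
```

View pics/scene6.png

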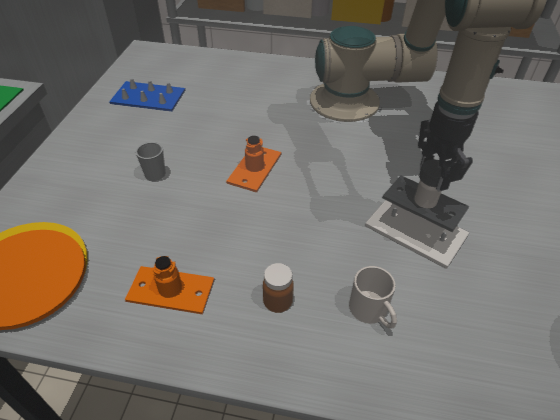

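View pics/side6.png

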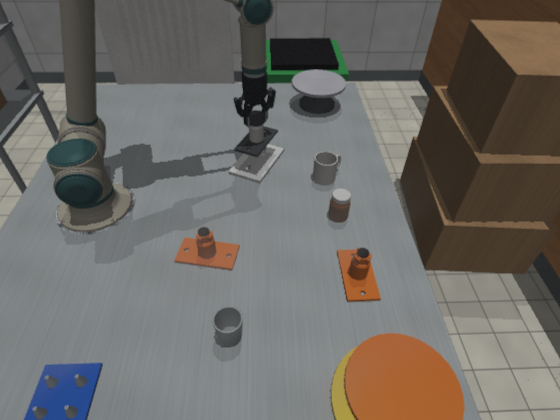

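View pics/wrist6.png

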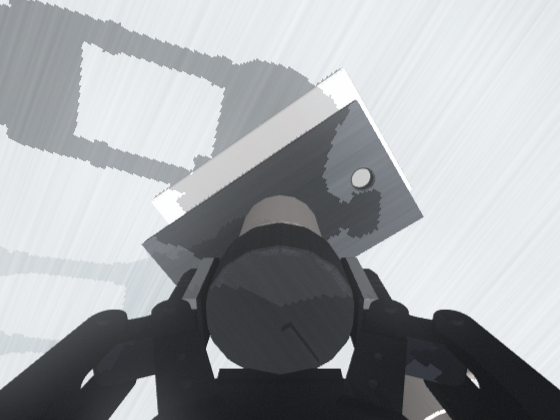

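All views show the plate roughly above the stand: scene (427,200), side (257,143). I'll lower it to just above the pins, then compare plate and stand within the same camera.

Call:
carry_out(deltas=[0.3,0,0,0,0,0,-1,0.3,0,0,0,0,0,-1,0.17,0,0,0,0,0,-1,0,0,0,0,0,0,-1,0,0,0,0,0,0,-1])

```text
clock: 9.72
position: [0.4985, 0.2101, 0.1082]
ee_rot: [0.612, 0.354, 0.612, -0.353]
contact_force: [-0.1, -0.2, -6.2]
width: 0.0553
```

Run:
```python
from st import *
import pickle
d={}
st()
for n in ["scene","side","wrist"]:
    d[n]=eyes.get_image(n)
st()
pickle.dump(d,open("d7.pkl","wb"))
def crop(im,a,b,c,e,f): return cv2.resize(im["color"][a:b,c:e],None,fx=f,fy=f,interpolation=cv2.INTER_CUBIC)[:,:,::-1]
cv2.imwrite("pics/scene7.png",crop(d["scene"],130,280,340,500,4.5))
cv2.imwrite("pics/side7.png",crop(d["side"],90,200,205,325,5))
```

```text
t 9.72 p [498.5 210.1 108.2] yaw 29.96 xaxis [ 9.e-04  9.e-04 -1.e+00] F [-0.1 -0.2 -6.2] M [-0.   -0.02 -0.04] w 0.0553 q6 -0.25
t 9.88 p [498.4 210.  108.3] yaw 29.95 xaxis [ 1.e-03  9.e-04 -1.e+00] F [ 0.1 -0.2 -5.2] M [-0.02  0.03  0.03] w 0.0547 q6 -0.25
```

View pics/scene7.png

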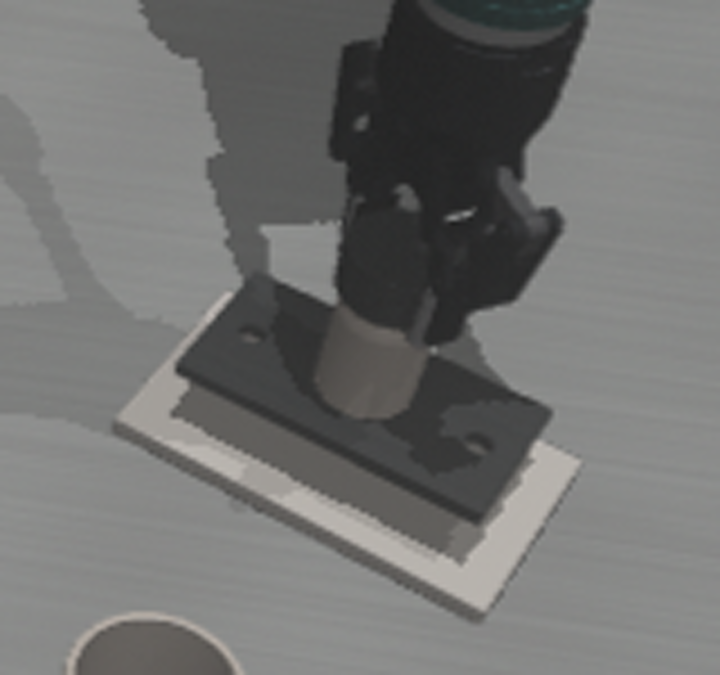

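View pics/side7.png

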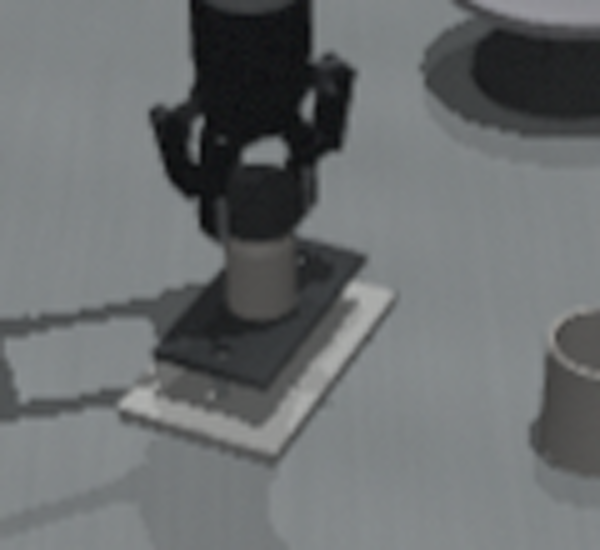

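```bash
cat > fit.py <<'E'
from h import *
import pickle
from scipy.optimize import least_squares
def proj(im,P):
    return cv2.projectPoints(np.asarray(P,float),cv2.Rodrigues(q2R(im["orientation"]).T)[0],-q2R(im["orientation"]).T@np.array(im["origin"]),im["mtx"],None)[0][:,0]
def box(x,y,a,z0,z1,lx,ly):
    c,s=np.cos(a),np.sin(a); o=[]
    for z in (z0,z1):
        for i,j in ((-1,-1),(1,-1),(1,1),(-1,1)):
            u,v=i*lx/2,j*ly/2; o.append([x+c*u-s*v,y+s*u+c*v,z])
    return np.array(o)
def big(m):
    k,l,s,_=cv2.connectedComponentsWithStats(m.astype(np.uint8)); return l==1+np.argmax(s[1:,4])
def fit(im,m,x0,z0,z1,lx,ly):
    cs,_=cv2.findContours(big(m).astype(np.uint8),cv2.RETR_EXTERNAL,cv2.CHAIN_APPROX_NONE)
    c=max(cs,key=len)[:,0].astype(float)
    def f(p):
        h=cv2.convexHull(proj(im,box(*p,z0,z1,lx,ly)).astype(np.float32))
        return np.array([cv2.pointPolygonTest(h,(float(a),float(b)),True) for a,b in c])-0.5
    r=least_squares(f,x0,loss="cauchy",f_scale=0.4,x_scale=[.01,.01,.05],diff_step=1e-4)
    rr=f(r.x); return r.x,np.mean(abs(rr)<1),len(c),np.median(abs(rr))
if __name__=="__main__":
    import sys
    zb=float(sys.argv[2])
    d0=pickle.load(open("d0.pkl","rb")); d7=pickle.load(open(sys.argv[1],"rb"))
    for n in ("scene","side"):
        W=pts(d0[n]); near=np.hypot(W[...,0]-.499,W[...,1]-.21)<.13
        m=near&(W[...,2]>.003)&(W[...,2]<.045)
        S=fit(d0[n],m,[.499,.21,-.46],0,.012,.12,.2)
        W=pts(d7[n]); near=np.hypot(W[...,0]-.499,W[...,1]-.21)<.1
        C=d7[n]["color"].max(-1)
        m=near&(W[...,2]>zb-.002)&(W[...,2]<zb+.012)&(C<105)
        Q=fit(d7[n],m,[.4985,.21,-.46],zb,zb+.008,.084,.16)
        for k,r in (("stand",S),("plate",Q)): print(n,k,np.round(r[0][:2]*1000,2),round(np.degrees(r[0][2]),2),r[1:])
        print("  plate top z med",np.nanmedian(W[...,2][m]))
        D=(S[0]-Q[0]); print("  need",np.round(D[:2]*1000,2),round(np.degrees(D[2]),2))
E
python3 fit.py d7.pkl 0.0445
```

```text
scene stand [497.01 212.57] -26.38 (np.float64(0.7617021276595745), 235, np.float64(0.580614723173019))
scene plate [500.55 210.3 ] -26.32 (np.float64(0.7632850241545893), 207, np.float64(0.2732838701631852))
  plate top z med 0.05080662548669357
  need [-3.54  2.28] -0.06
side stand [498.14 212.76] -26.34 (np.float64(0.9457364341085271), 129, np.float64(0.39412555033520924))
side plate [498.99 208.32] -25.87 (np.float64(0.7256637168141593), 113, np.float64(0.30861698128257065))
  plate top z med 0.05119737269190422
  need [-0.84  4.44] -0.47
```

```bash
cat > fit2.py <<'E'
from fit import *
d0=pickle.load(open("d0.pkl","rb")); d7=pickle.load(open("d7.pkl","rb"))
out=[]
for n in ("scene","side"):
    im=d0[n]; W=pts(im); C=im["color"].min(-1).astype(int)
    near=np.hypot(W[...,0]-.499,W[...,1]-.21)<.13
    t=np.median(C[near&(W[...,2]>.009)&(W[...,2]<.013)]); b=np.median(C[near&(W[...,2]<.003)]); print(n,"bright",t,b)
    m=near&(C>(t+b)/2); m=cv2.morphologyEx(m.astype(np.uint8),cv2.MORPH_OPEN,np.ones((3,3)))>0
    S=fit(im,m,[.499,.21,-.46],.012,.012001,.12,.2); print(" stand top",np.round(S[0][:2]*1000,2),np.degrees(S[0][2]),S[1:])
    v=cv2.resize(im["color"],None,fx=4,fy=4,interpolation=cv2.INTER_CUBIC)[:,:,::-1].copy()
    q=proj(im,box(*S[0],0,.012,.12,.2)); p=np.array([[0,-.06,z] for z in (.012,.035)]+[[0,.06,z] for z in (.012,.035)])
    c,s=np.cos(S[0][2]),np.sin(S[0][2]); pp=proj(im,np.c_[S[0][0]-s*p[:,1],S[0][1]+c*p[:,1],p[:,2]])
    f=lambda a:np.round((a+.5)*4-.5).astype(int)
    for k in (0,4): cv2.polylines(v,[f(q[k:k+4]).reshape(-1,1,2)],True,(0,0,255),1)
    for k in (0,2): cv2.line(v,tuple(int(t) for t in f(pp[k])),tuple(int(t) for t in f(pp[k+1])),(0,255,0),1)
    r=f(q); x0,y0=r.min(0)-30; x1,y1=r.max(0)+30; out.append(v[y0:y1,x0:x1])
    cv2.imwrite(f"pics/ov_{n}.png",v[y0:y1,x0:x1])
    im=d7[n]; W=pts(im); C=im["color"].max(-1); zb=.0445
    near=np.hypot(W[...,0]-.499,W[...,1]-.21)<.1
    m=near&(W[...,2]>zb-.002)&(W[...,2]<zb+.012)&(C<105)
    Q=fit(im,m,[.4985,.21,-.46],zb,zb+.008,.084,.16)
    v=cv2.resize(im["color"],None,fx=4,fy=4,interpolation=cv2.INTER_CUBIC)[:,:,::-1].copy()
    q=proj(im,box(*Q[0],zb,zb+.008,.084,.16))
    for k in (0,4): cv2.polylines(v,[f(q[k:k+4]).reshape(-1,1,2)],True,(0,0,255),1)
    q=proj(im,box(*S[0],0,.012,.12,.2)); 
    for k in (4,): cv2.polylines(v,[f(q[k:k+4]).reshape(-1,1,2)],True,(255,0,0),1)
    r=f(q); x0,y0=r.min(0)-30; x1,y1=r.max(0)+30
    cv2.imwrite(f"pics/ov7_{n}.png",v[y0-40:y1,x0:x1])
    print(" need",np.round((S[0]-Q[0])[:2]*1000,2),np.degrees((S[0]-Q[0])[2]))
E
python3 fit2.py; python3 -c "
import cv2,numpy as np
a=[cv2.imread('pics/ov_scene.png'),cv2.imread('pics/ov7_scene.png')]
for s in ('scene','side'):
  a=[cv2.imread(f'pics/ov_{s}.png'),cv2.imread(f'pics/ov7_{s}.png')]
  h=max(x.shape[0] for x in a); a=[cv2.copyMakeBorder(x,0,h-x.shape[0],0,0,0) for x in a]; o=np.hstack(a); k=800/o.shape[1]; print(o.shape); cv2.imwrite(f'pics/cmp_{s}.png',o if k>1 else cv2.resize(o,None,fx=k,fy=k,interpolation=cv2.INTER_AREA))
"
```

```text
scene bright 163.0 129.0
 stand top [499.11 210.25] -26.5630001925027 (np.float64(0.9196428571428571), 224, np.float64(0.35435061896110487))
 need [-1.44 -0.05] -0.24211160006753146
side bright 166.0 127.0
 stand top [496.66 213.03] -26.527509279478917 (np.float64(0.8222222222222222), 135, np.float64(0.326120692459657))
 need [-2.32  4.71] -0.6623828999829563
(403, 964, 3)
(273, 570, 3)
```

View pics/cmp_scene.png

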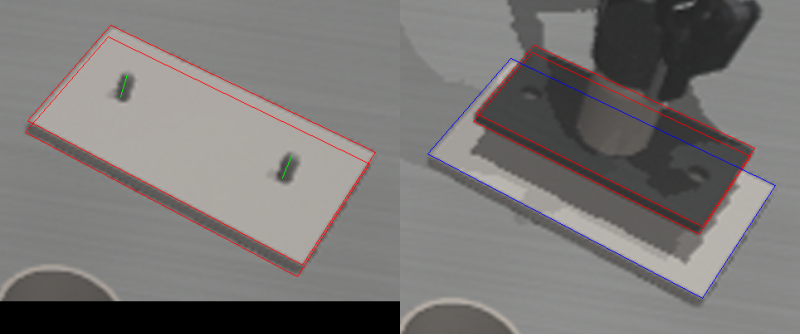

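View pics/cmp_side.png

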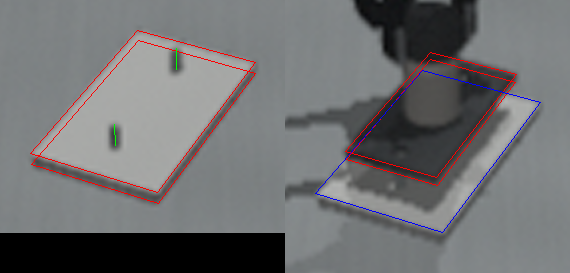

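```bash
python3 -c "
import cv2,numpy as np
a=cv2.imread('pics/ov_scene.png'); print(a.shape); cv2.imwrite('pics/z1.png',cv2.resize(a,(800,int(a.shape[0]*800/a.shape[1])),interpolation=cv2.INTER_CUBIC))
a=cv2.imread('pics/ov_side.png'); print(a.shape); cv2.imwrite('pics/z2.png',cv2.resize(a,None,fx=2.5,fy=2.5,interpolation=cv2.INTER_CUBIC))
"
```

```text
(363, 482, 3)
(233, 285, 3)
```

View pics/z1.png

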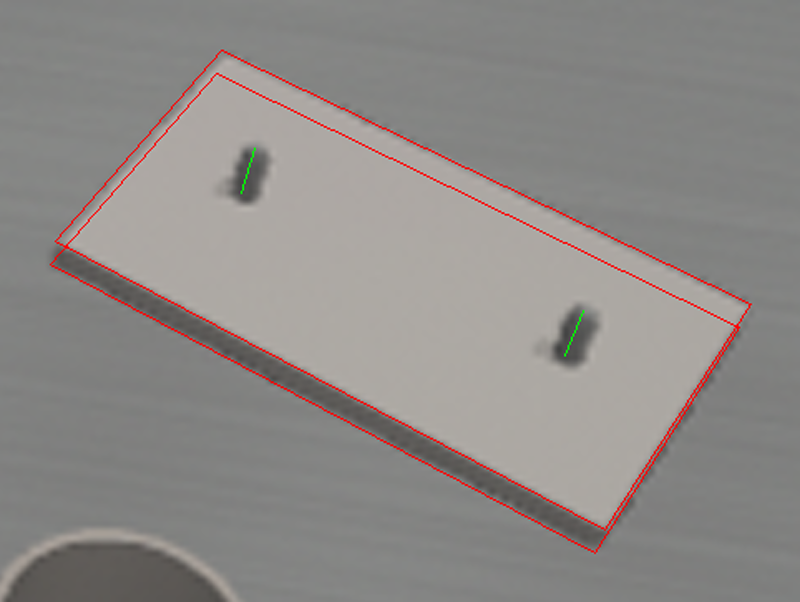

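View pics/z2.png

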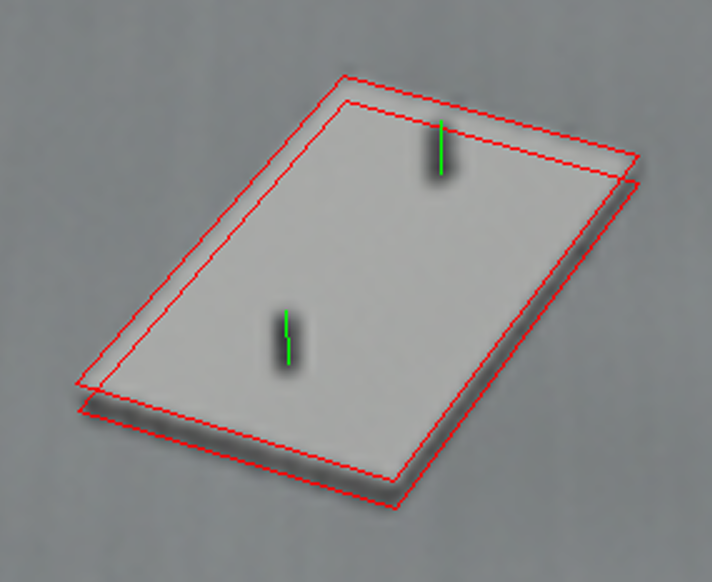

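The fits disagree by about 2 mm, and the pin tolerance is 1.5 mm. The wrist camera matched the jar to under 1 mm, so I'll raise and step aside to measure the stand with it.

Run:
```python
from fit import *
from st import st
s,M=st()
im=pickle.load(open("d7.pkl","rb"))["wrist"]; K=im["mtx"]; print(np.round(K,1))
Rc=q2R(im["orientation"]); o=np.array(im["origin"]); print(np.round(M.T@Rc,3),np.round(M.T@(o-s["position"])*1000,1))
sx,sy,a=.4985,.2105,np.radians(-26.4)
P=np.array([[sx,sy,.012]]+[[sx-np.sin(a)*k,sy+np.cos(a)*k,.035] for k in (-.06,.06)]+list(box(sx,sy,a,.012,.012,.12,.2)[:4]))
for up in (.04,.08,.12):
  for dz in (.08,.11,.14,.17):
   for dy in (-.06,0,.06):
    sh=M@np.array([-up,dy,dz]); i2=dict(im); i2["origin"]=o+sh
    print(up,dz,dy,np.round(proj(i2,P)).astype(int).tolist(),np.round(s["position"]+sh,3))
```

```text
t 9.88 p [498.4 210.  108.3] yaw 29.95 xaxis [ 1.e-03  9.e-04 -1.e+00] F [ 0.1 -0.2 -5.2] M [-0.02  0.03  0.03] w 0.0547 q6 -0.25
[[332.7   0.  279.6]
 [  0.  332.7 209.9]
 [  0.    0.    1. ]]
[[-0.001 -0.287  0.958]
 [ 1.    -0.001  0.001]
 [ 0.001  0.958  0.287]] [-143.     0.9  -72.9]
0.04 0.08 -0.06 [[354, 100], [292, 146], [435, 50], [208, 108], [290, 225], [501, 93], [434, -57]] [0.486 0.111 0.148]
0.04 0.08 0 [[279, 100], [213, 146], [349, 50], [133, 108], [222, 225], [425, 93], [349, -57]] [0.538 0.141 0.148]
0.04 0.08 0.06 [[203, 100], [134, 146], [264, 50], [58, 108], [155, 225], [350, 93], [264, -57]] [0.59  0.171 0.148]
0.04 0.11 -0.06 [[356, 59], [292, 104], [441, 1], [206, 67], [290, 192], [508, 52], [440, -109]] [0.501 0.085 0.148]
0.04 0.11 0 [[278, 59], [210, 104], [352, 1], [128, 67], [221, 192], [430, 52], [352, -109]] [0.553 0.115 0.148]
0.04 0.11 0.06 [[201, 59], [129, 104], [263, 1], [51, 67], [151, 192], [352, 52], [263, -109]] [0.605 0.145 0.148]
0.04 0.14 -0.06 [[359, 16], [293, 60], [447, -52], [203, 24], [291, 157], [516, 7], [446, -165]] [0.516 0.059 0.14
[... 2671 characters left out ...]
05 0.145 0.228]
0.12 0.14 -0.06 [[340, 38], [289, 72], [403, -9], [221, 44], [288, 147], [460, 32], [403, -94]] [0.516 0.059 0.228]
0.12 0.14 0 [[279, 38], [225, 72], [335, -9], [160, 44], [232, 147], [398, 32], [335, -94]] [0.568 0.089 0.228]
0.12 0.14 0.06 [[217, 38], [161, 72], [267, -9], [98, 44], [176, 147], [337, 32], [267, -94]] [0.62  0.119 0.228]
0.12 0.17 -0.06 [[342, 3], [290, 37], [407, -50], [219, 9], [288, 118], [465, -4], [406, -136]] [0.531 0.033 0.228]
0.12 0.17 0 [[279, 3], [224, 37], [337, -50], [156, 9], [231, 118], [402, -4], [337, -136]] [0.583 0.063 0.228]
0.12 0.17 0.06 [[215, 3], [158, 37], [267, -49], [94, 10], [173, 118], [338, -4], [267, -136]] [0.635 0.093 0.228]
```

Call:
carry_out(deltas=[-0.4,0,0,0,0,0,-1,-0.533,0.2,0.167,0,0,0,-1,-0.4,0.4,0.4,0,0,0,-1,0,0.4,0.4,0,0,0,-1,0,0.333,0.2,0,0,0,-1,0,0,0,0,0,0,-1,0,0,0,0,0,0,-1,0,0,0,0,0,0,-1])

```text
clock: 10.88
position: [0.601, 0.1893, 0.1876]
ee_rot: [0.612, 0.354, 0.613, -0.354]
contact_force: [0.3, 0.9, -5.2]
width: 0.0549
```

Run:
```python
from st import *
import pickle
st(); im=eyes.get_image("wrist"); st(); save(im,"pics/w8.png"); pickle.dump(im,open("w8.pkl","wb"))
```

```text
t 10.88 p [601.  189.3 187.6] yaw 29.98 xaxis [-1.4e-03  5.0e-04 -1.0e+00] F [ 0.3  0.9 -5.2] M [ 0.02 -0.03  0.01] w 0.0549 q6 -0.33
t 10.93 p [601.2 189.3 187.7] yaw 29.98 xaxis [-1.e-03  5.e-04 -1.e+00] F [-0.8  0.5 -5. ] M [ 0.01  0.03 -0.04] w 0.0548 q6 -0.33
```

View pics/w8.png

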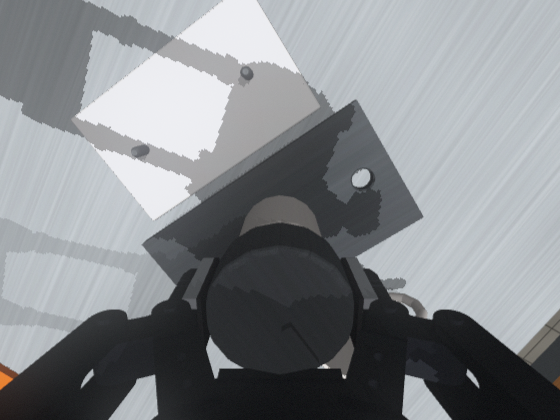

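The wrist view shows both pins, at (141,151) and (246,72), plus the hand-held plate with one hole at (362,178). I'll fit both from this single image.

```bash
cat > f8.py <<'E'
from fit import *
im=pickle.load(open("w8.pkl","rb")); W=pts(im); C=im["color"].astype(int); v,u=np.mgrid[0:420,0:560]
K=im["mtx"]; Rc=q2R(im["orientation"]); o=np.array(im["origin"])
def ray(uv,z):
    d=np.c_[(uv[:,0]-K[0,2])/K[0,0],(uv[:,1]-K[1,2])/K[1,1],np.ones(len(uv))]@Rc.T
    return o+d*((z-o[2])/d[:,2])[:,None]
# pins: darker pixels on stand
near=(np.hypot(W[...,0]-.499,W[...,1]-.21)<.12)&(v<225)&(u<330)
st_=near&(W[...,2]<.04)&(W[...,2]>.006)
print("stand z",np.median(W[...,2][st_&(W[...,2]<.016)]))
p=near&(W[...,2]>.018)&(W[...,2]<.045)
k,l,s,c=cv2.connectedComponentsWithStats(p.astype(np.uint8)); pc=[]
for i in range(1,k):
    if s[i,4]>20:
        Q=W[l==i]; T=Q[Q[:,2]>.0325]; pc.append(T[:,:2].mean(0)); print("pin",s[i,4],c[i],np.round(T.mean(0)*1000,2),len(T),Q[:,2].max(), "minmax",np.round((Q[:,:2].min(0)+Q[:,:2].max(0))*500,1))
a,b=pc; print("pins mid",(a+b)/2*1000,"dist",np.linalg.norm(a-b),"long-axis deg",np.degrees(np.arctan2(*(b-a)[::-1]))%180-90)
# stand fit
m=near&(W[...,2]>.007)&(W[...,2]<.045)
def fitc(m,x0,z0,z1,lx,ly,keep):
    cs,_=cv2.findContours(big(m).astype(np.uint8),cv2.RETR_EXTERNAL,cv2.CHAIN_APPROX_NONE)
    c=max(cs,key=len)[:,0].astype(float); c=c[keep(c)]
    def f(p):
        h=cv2.convexHull(proj(im,box(*p,z0,z1,lx,ly)).astype(np.float32))
        return np.array([cv2.pointPolygonTest(h,(float(a),float(b)),True) for a,b in c])-.5
    r=least_squares(f,x0,loss="cauchy",f_scale=.3,x_scale=[.01,.01,.05],diff_step=1e-4); rr=f(r.x)
    print(np.round(r.x[:2]*1000,2),round(np.degrees(r.x[2]),2),len(c),np.mean(abs(rr)<.8),np.median(abs(rr))); return r.x
S=fitc(m,[.499,.21,-.46],.0119,.012,.12,.2,lambda c:(c[:,1]>3)&~((c[:,1]>-(100-243)/(142-355)*0+1)&(c[:,0]>155)&(c[:,1]>100)))
pm=(W[...,2]>.118)&(W[...,2]<.140)&(C.max(-1)<150)&(v<300)
print("plate z",np.median(W[...,2][pm]))
zt=np.median(W[...,2][pm&(v<200)]); 
Q=fitc(pm,[.601,.189,-.46],zt-.0001,zt,.084,.16,lambda c:((c[:,0]-142)*(-143/213)+243-c[:,1]>-4)|((c[:,0]>352)&(c[:,1]<215)))
E
python3 f8.py
```

```text
stand z 0.01213161957602546
pin 136 [246.11029412  72.10294118] [525.38 265.6   34.61] 68 0.037549100322677165 minmax [525.1 265.4]
pin 150 [138.52666667 150.59333333] [471.87 158.93  34.45] 54 0.03619431372874882 minmax [472.  158.6]
pins mid [498.62705587 212.26665678] dist 0.11933679296797846 long-axis deg -26.638112986287496
[498.75 211.73] -26.51 348 0.9080459770114943 0.3148340242183555
plate z 0.13139706735367995
[601.46 189.85] -26.39 332 0.9849397590361446 0.21698969997839548
```

Call:
carry_out(deltas=[0,-0.3,-0.276,0,0,0,-1,0,-0.4,-0.4,0.03,0,0,-1,0,-0.4,-0.3,0,0,0,-1,0.2,-0.203,-0.2,0,0,0,-1,0.5,0,0,0,0,0,-1,0.5,0,0,0,0,0,-1,0.2,0,0,0,0,0,-1,0,0,0,0,0,0,-1,0,0,0,0,0,0,-1,0,0,0,0,0,0,-1])

```text
clock: 12.18
position: [0.5001, 0.2116, 0.1048]
ee_rot: [0.612, 0.355, 0.611, -0.354]
contact_force: [-0.0, -0.2, -4.5]
width: 0.0545
```

```bash
python3 - <<'E'
from st import *
import pickle
st(); d={n:eyes.get_image(n) for n in ("scene","side")}; st(); pickle.dump(d,open("d9.pkl","wb"))
E
python3 fit.py d9.pkl 0.039
```

```text
t 12.18 p [500.1 211.6 104.8] yaw 29.83 xaxis [ 0.0019  0.0012 -1.    ] F [-0.  -0.2 -4.5] M [ 0.   -0.01  0.03] w 0.0545 q6 -0.25
t 12.28 p [499.7 211.5 104.4] yaw 29.83 xaxis [ 0.001  0.001 -1.   ] F [-0.1 -0.2 -5.5] M [-0.02  0.01  0.01] w 0.0544 q6 -0.25
scene stand [497.01 212.57] -26.38 (np.float64(0.7617021276595745), 235, np.float64(0.580614723173019))
scene plate [500.59 212.28] -26.44 (np.float64(0.7692307692307693), 208, np.float64(0.28962214764751226))
  plate top z med 0.047260130151718815
  need [-3.59  0.29] 0.05
side stand [498.14 212.76] -26.34 (np.float64(0.9457364341085271), 129, np.float64(0.39412555033520924))
side plate [500.31 211.72] -26.47 (np.float64(0.7280701754385965), 114, np.float64(0.3412541001855541))
  plate top z med 0.0473457527360478
  need [-2.17  1.04] 0.13
```

Call:
carry_out(deltas=[0,-0.019,-0.011,0,0,-0.02,-1,0,0,0,0,0,0,-1,0,0,0,0,0,0,-1,0,0,0,0,0,0,-1])

```text
clock: 12.78
position: [0.4978, 0.2114, 0.1036]
ee_rot: [0.611, 0.354, 0.612, -0.355]
contact_force: [0.5, -0.1, -6.0]
width: 0.0547
```

```bash
python3 st.py
```

```text
t 12.78 p [497.8 211.4 103.6] yaw 29.83 xaxis [-1.7e-03 -2.0e-04 -1.0e+00] F [ 0.5 -0.1 -6. ] M [-0.01  0.07 -0.  ] w 0.0547 q6 -0.25
```

Call:
carry_out(deltas=[0.05,0.006,0.003,0,0,0.015,-1,0.05,0,0,0,0,0,-1,0.05,0,0,0,0,0,-1,0,0,0,0,0,0,-1])

```text
clock: 13.28
position: [0.4979, 0.2113, 0.0942]
ee_rot: [0.611, 0.354, 0.612, -0.355]
contact_force: [-0.7, 0.2, -5.0]
width: 0.055
```

```bash
python3 st.py
```

```text
t 13.28 p [497.9 211.3  94.2] yaw 29.83 xaxis [-1.7e-03  1.0e-04 -1.0e+00] F [-0.7  0.2 -5. ] M [ 0.02 -0.01  0.03] w 0.0550 q6 -0.25
```

No contact force with the plate bottom about 5 mm below the pin tops, so the pins are entering. Continuing.

Call:
carry_out(deltas=[0.05,0.003,0.002,0,0,0.015,-1,0.05,0,0,0,0,0,-1,0.05,0,0,0,0,0,-1,0.05,0,0,0,0,0,-1,0,0,0,0,0,0,-1])

```text
clock: 13.9
position: [0.4981, 0.2113, 0.0822]
ee_rot: [0.612, 0.355, 0.612, -0.354]
contact_force: [0.0, -0.2, -5.8]
width: 0.0548
```

```bash
python3 st.py
```

```text
t 13.90 p [498.1 211.3  82.2] yaw 29.83 xaxis [-7.e-04  6.e-04 -1.e+00] F [ 0.  -0.2 -5.8] M [-0.03 -0.05  0.02] w 0.0548 q6 -0.25
```

Free fit. Now the last 6 mm, more slowly.

Call:
carry_out(deltas=[0.04,0,0,0,0,0,-1,0.03,0,0,0,0,0,-1,0.02,0,0,0,0,0,-1,0.015,0,0,0,0,0,-1,0,0,0,0,0,0,-1,0,0,0,0,0,0,-1])

```text
clock: 14.65
position: [0.4986, 0.2115, 0.0764]
ee_rot: [0.612, 0.355, 0.612, -0.354]
contact_force: [0.8, 0.5, -4.0]
width: 0.0548
```

```bash
python3 st.py
```

```text
t 14.65 p [498.6 211.5  76.4] yaw 29.84 xaxis [ 6.0e-04  1.1e-03 -1.0e+00] F [ 0.8  0.5 -4. ] M [0.03 0.01 0.03] w 0.0548 q6 -0.25
```

Call:
carry_out(deltas=[0.01,0,0,0,0,0,-1,0.015,0,0,0,0,0,-1,0,0,0,0,0,0,-1,0,0,0,0,0,0,-1])

```text
clock: 15.15
position: [0.4988, 0.2116, 0.0762]
ee_rot: [0.612, 0.355, 0.612, -0.354]
contact_force: [-1.6, 0.2, 5.8]
width: 0.0547
```

Run:
```python
from st import *
import pickle
st(); d={n:eyes.get_image(n) for n in ("scene","side","wrist")}; st(); pickle.dump(d,open("d10.pkl","wb"))
def crop(im,a,b,c,e,f): return cv2.resize(im["color"][a:b,c:e],None,fx=f,fy=f,interpolation=cv2.INTER_CUBIC)[:,:,::-1]
cv2.imwrite("pics/scene10.png",crop(d["scene"],130,280,340,500,4.5))
save(d["wrist"],"pics/w10.png")
for n in ("scene","side"):
    W=pts(d[n]); 
    m=(np.hypot(W[...,0]-.4985,W[...,1]-.211)<.085)&(d[n]["color"].max(-1)<105)&(W[...,2]<.035)&(W[...,2]>.01)
    P=W[m]; A=np.c_[P[:,0]-.4985,P[:,1]-.211,np.ones(len(P))]; c=np.linalg.lstsq(A,P[:,2],rcond=None)[0]; print(n,len(P),"plane",np.round(c,4))
```

```text
t 15.15 p [498.8 211.6  76.2] yaw 29.84 xaxis [ 0.0015  0.0013 -1.    ] F [-1.6  0.2  5.8] M [-0.15  0.4  -0.02] w 0.0547 q6 -0.25
t 15.30 p [498.8 211.5  76.2] yaw 29.84 xaxis [ 0.0015  0.0013 -1.    ] F [-1.6  0.3  5.9] M [-0.1   0.42  0.03] w 0.0545 q6 -0.25
scene 1809 plane [-0.0033  0.0017  0.0193]
side 576 plane [ 0.0284 -0.022   0.0193]
```

View pics/scene10.png

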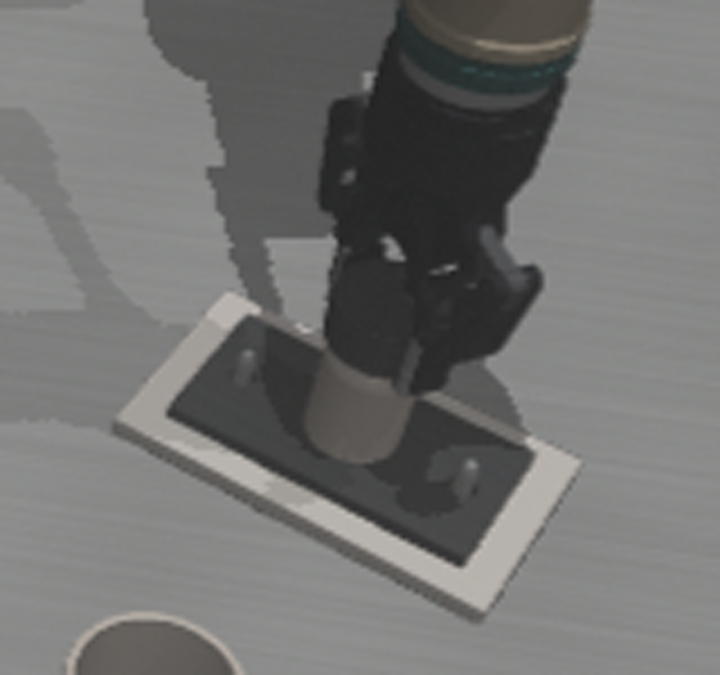

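View pics/w10.png

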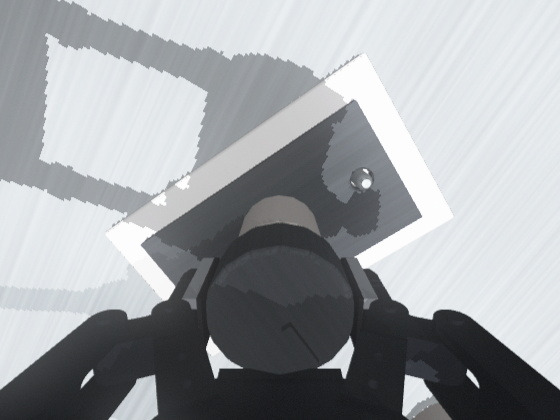

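The plate is flush: the pins stand through both holes at scene crop (246,367) and (467,477), top at z≈19–20 mm, with 6 N of light contact. Now unscrewing counter-clockwise (negative tool x), following the thread's rise.

Call:
carry_out(deltas=[-0.001,0,0,-0.5,0,0,-1,-0.002,0,0,-0.75,0,0,-1,-0.002,0,0,-0.75,0,0,-1,-0.002,0,0,-0.75,0,0,-1,-0.002,0,0,-0.75,0,0,-1,0,0,0,0,0,0,-1], newtons=100)

```text
clock: 16.05
position: [0.4993, 0.2117, 0.0768]
ee_rot: [0.651, 0.278, 0.65, -0.276]
contact_force: [-1.5, 0.2, 6.1]
width: 0.0545
```

Run:
```python
from st import *
st(); im=eyes.get_image("wrist"); save(im,"pics/w11.png")
```

```text
t 16.05 p [499.3 211.7  76.8] yaw 43.87 xaxis [ 0.0027  0.0015 -1.    ] F [-1.5  0.2  6.1] M [-0.    0.17  0.26] w 0.0545 q6 -0.49
```

View pics/w11.png

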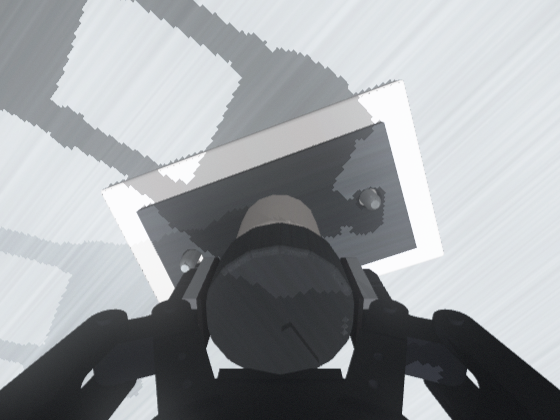

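The cap turns with the gripper: the rib stays at (290,325) while the plate stays on its pins. Continuing to about 50°.

Call:
carry_out(deltas=[-0.003,0,0,-1,0,0,-1,-0.003,0,0,-1,0,0,-1,-0.002,0,0,-1,0,0,-1,-0.003,0,0,-1,0,0,-1,-0.002,0,0,-1,0,0,-1,-0.003,0,0,-1,0,0,-1,-0.003,0,0,-1,0,0,-1,-0.002,0,0,-1,0,0,-1,-0.003,0,0,-1,0,0,-1,0,0,0,0,0,0,-1])

```text
clock: 17.35
position: [0.5001, 0.212, 0.0783]
ee_rot: [0.706, 0.063, 0.703, -0.062]
contact_force: [0.6, 1.9, 5.8]
width: 0.0544
```

```bash
python3 st.py
```

```text
t 17.35 p [500.1 212.   78.3] yaw 79.86 xaxis [ 0.0043  0.002  -1.    ] F [0.6 1.9 5.8] M [-0.04  0.01  0.25] w 0.0544 q6 -1.12
```

Call:
carry_out(deltas=[-0.0015,0,0,-0.5,0,0,-1,-0.0015,0,0,-0.5,0,0,-1,-0.001,0,0,-0.5,0,0,-1,-0.0015,0,0,-0.5,0,0,-1,0,0,0,0,0,0,-1])

```text
clock: 17.98
position: [0.5, 0.2122, 0.0791]
ee_rot: [0.709, 0.014, 0.705, -0.013]
contact_force: [-0.4, 1.9, 7.9]
width: 0.0549
```

```bash
python3 st.py
```

```text
t 17.98 p [500.  212.2  79.1] yaw 87.83 xaxis [ 0.0045  0.0024 -1.    ] F [-0.4  1.9  7.9] M [0.   0.11 0.1 ] w 0.0549 q6 -1.26
```

Call:
carry_out(deltas=[-0.001,0,0,-0.5,0,0,-1,-0.001,0,0,-0.5,0,0,-1,0,0,0,0,0,0,-1])

```text
clock: 18.35
position: [0.5, 0.2122, 0.0792]
ee_rot: [0.709, -0.01, 0.705, 0.012]
contact_force: [-1.3, -0.2, 9.3]
width: 0.0544
```

```bash
python3 st.py
```

```text
t 18.35 p [500.  212.2  79.2] yaw 91.80 xaxis [ 0.0044  0.0025 -1.    ] F [-1.3 -0.2  9.3] M [ 0.13  0.18 -0.02] w 0.0544 q6 -1.33
```

Torque dropped to zero at 62°, so the thread appears released. Careful lift test next.

Call:
carry_out(deltas=[-0.03,0,0,0,0,0,-1,-0.04,0,0,0,0,0,-1,-0.03,0,0,0,0,0,-1,0,0,0,0,0,0,-1])

```text
clock: 18.85
position: [0.4984, 0.2113, 0.0832]
ee_rot: [0.707, -0.011, 0.707, 0.012]
contact_force: [-0.1, -0.8, -0.9]
width: 0.0546
```

Run:
```python
from st import *
st(); im=eyes.get_image("scene"); cv2.imwrite("pics/s12.png",cv2.resize(im["color"][130:280,340:500],None,fx=4.5,fy=4.5,interpolation=cv2.INTER_CUBIC)[:,:,::-1])
```

```text
t 18.85 p [498.4 211.3  83.2] yaw 91.83 xaxis [-0.e+00  8.e-04 -1.e+00] F [-0.1 -0.8 -0.9] M [0.03 0.03 0.02] w 0.0546 q6 -1.33
```

View pics/s12.png

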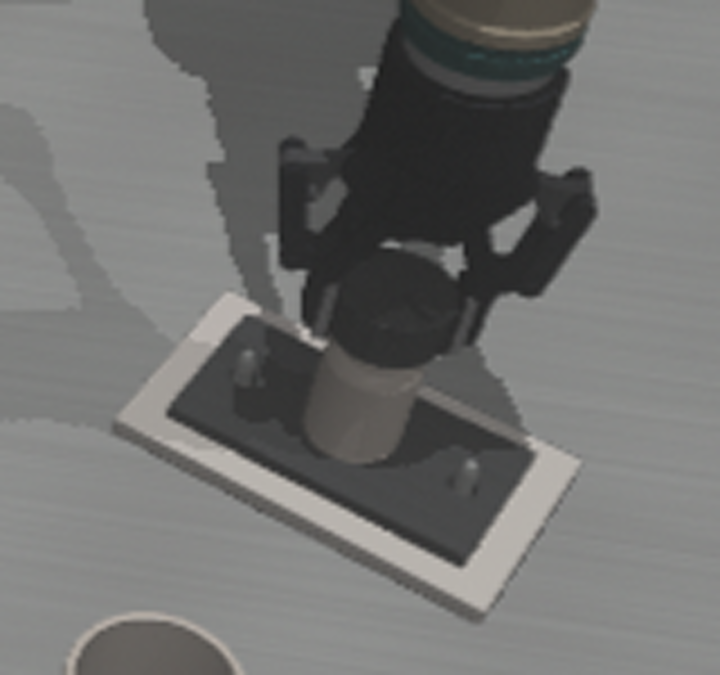

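Only the cap's weight (-0.9 N) hangs on the gripper; the jar is still flush. Lifting 43 mm.

Call:
carry_out(deltas=[-0.08,0,0,0,0,0,-1,-0.15,0,0,0,0,0,-1,-0.2,0,0,0,0,0,-1,-0.18,0,0,0,0,0,-1,-0.1,0,0,0,0,0,-1,0,0,0,0,0,0,-1,0,0,0,0,0,0,-1,0,0,0,0,0,0,-1])

```text
clock: 19.9
position: [0.4981, 0.2113, 0.1254]
ee_rot: [0.707, -0.011, 0.707, 0.012]
contact_force: [0.2, 0.5, -0.3]
width: 0.0546
```

Run:
```python
from st import *
import pickle
st(); d={n:eyes.get_image(n) for n in ("scene","side","wrist")}; st(); pickle.dump(d,open("d13.pkl","wb"))
save(d["scene"],"pics/scene13.png")
a=cv2.resize(d["scene"]["color"][130:260,350:490],None,fx=3.2,fy=3.2,interpolation=cv2.INTER_CUBIC); b=cv2.resize(d["side"]["color"][80:180,210:300],None,fx=3.8,fy=4.16,interpolation=cv2.INTER_CUBIC)
cv2.imwrite("pics/c13.png",np.hstack([a,b])[:,:,::-1])
W=pts(d["scene"])
m=(np.hypot(W[...,0]-.4985,W[...,1]-.211)<.085)&(d["scene"]["color"].max(-1)<105)&(W[...,2]<.035)&(W[...,2]>.01)
P=W[m]; A=np.c_[P[:,0]-.4985,P[:,1]-.211,np.ones(len(P))]; print("plate plane",np.round(np.linalg.lstsq(A,P[:,2],rcond=None)[0],4))
for k,(u,v) in dict(mug=(373,285),sugar=(278,278),tin=(151,158)).items():
    Q=W[v-20:v+20,u-20:u+20].reshape(-1,3); Q=Q[Q[:,2]>.03]; print(k,np.round(Q.min(0),3),np.round(Q.max(0),3))
```

```text
t 19.90 p [498.1 211.3 125.4] yaw 91.83 xaxis [-8.e-04  6.e-04 -1.e+00] F [ 0.2  0.5 -0.3] M [-0.04 -0.04  0.01] w 0.0546 q6 -1.33
t 20.05 p [498.2 211.3 125.5] yaw 91.83 xaxis [-5.e-04  6.e-04 -1.e+00] F [-0.2  0.4 -0.5] M [-0.02  0.   -0.01] w 0.0545 q6 -1.33
plate plane [-0.0012  0.0011  0.0193]
mug [0.683 0.079 0.03 ] [0.761 0.152 0.087]
sugar [ 0.719 -0.09   0.03 ] [ 0.776 -0.032  0.093]
tin [ 0.402 -0.475  0.03 ] [ 0.47  -0.41   0.083]
```

View pics/c13.png

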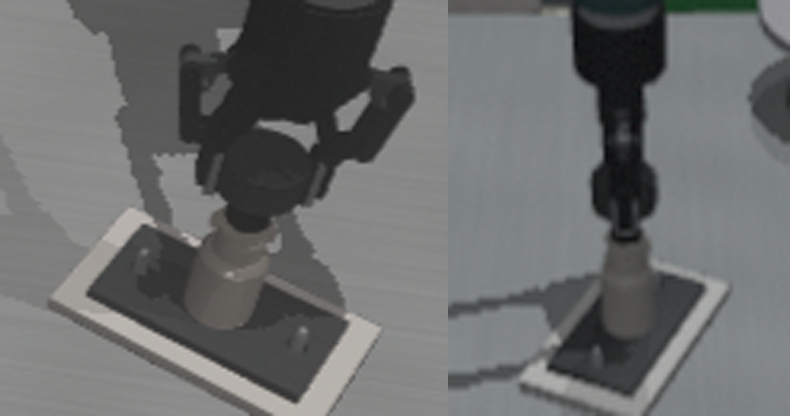

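View pics/scene13.png

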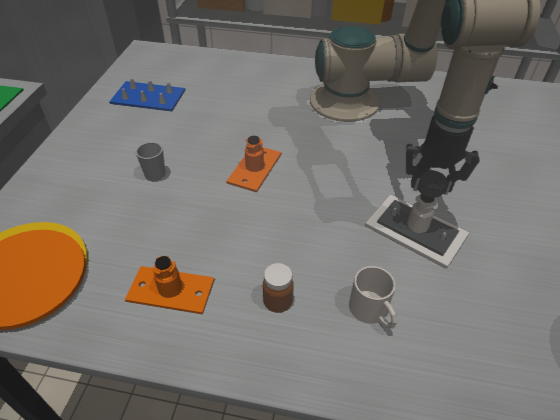

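The cap is held level about 34 mm above the mouth. The jar neck and black seal are exposed (crop 245,215), the plate is flush, and the bystanders are in place. Handing in.

```bash
python3 -c "
from rig import job; print(job.sign_off())"
```

```text
the job is handed in; nothing more can be done
None
```

The topping jar sits flush on the stand with both pins through its plate. The cap is off and held level, with its rim about 34 mm above the jar's mouth. I handed the job in at about 20 s.

- **Unscrewing:** I turned the cap counter-clockwise about 62°. The turning torque fell to zero there, and when I lifted, the gripper carried only the cap's weight (about 0.5–0.9 N).
- **Final checks:** The scene camera put the plate top at 19.3 mm, against 20 mm nominal. That camera read about 1 mm low on other surfaces too. The plate tilts by no more than about 0.1°, and the gripper by less than 0.1°. The mug, sugar jar and tin are within about 2 mm of where they started, which is camera noise.
- **What disagreed:** The outline fits of the stand from the scene and side cameras differed by 2 mm or more, close to the pin tolerance. I measured the stand again with the wrist camera before lowering, and the plate then went over the pins with no noticeable force.
- **Also disagreed:** A side-camera plane fit taken just after the plate went flush showed about 2° of tilt. It had few pixels, and the scene camera did not confirm it.

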